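Hold the bolt gauge in the reader window

TASK

The bolt gauge stands in its timber rest and has to be shown to the gauge reader. Press the reader's sprung selector knob down and turn it clockwise as far as it goes, which draws the shutter away from the slot in the guard plate; then take the gauge by its grip and pass its blade down through the slot. Finish while still holding the gauge there, with more than half of the blade inside and the shoulder kept clear above the plate, not resting on it; leave the knob turned and do not disturb the other things on the bench.

Things in the scene. Friction and masses are not known exactly. Their poses are not given: they have to be found in the camera images.
- reader: Gauge reader, fixed to the bench: grey box 150 (x) x 230 (y) mm in plan with a flat aluminium guard plate 8 mm thick as its top, 95 mm above the bench; hollow below the plate. Origin: centre of its underside. Its place and yaw on the bench vary. On the plate the slot is 60 mm to its +y side and the selector knob 60 mm to its -y side.
- window (a point): Centre of the slot in the guard plate, level with the plate's top face. The slot is 38 mm long along this frame's x and 12 mm wide along its y (2 mm more than the blade both ways) and goes through the 8 mm plate into the hollow box. z is up. A dark steel shutter just below the plate closes the slot until the selector is turned.
- selector_grip (a point): Grip point of the selector knob, on its vertical axis, 44 mm above the plate when the knob is up; it moves and turns with the knob. The black grip bar is 48 mm long along this frame's x, 14 mm thick along its y and 34 mm tall, from 22 mm below this point to 12 mm above it; below the bar is a 44 mm disc, 8 mm thick. A white line on top marks the bar's +x end. z is up.
- selector_press (a joint): How far the knob is pushed down, m: 0 up (sprung), 0.012 at the bottom. The spring pushes back with about 3 N at the top and 9 N at the bottom.
- selector_turn (a joint): How far the knob is turned clockwise seen from above, rad: 0 at the start, 1.2 at its end stop. A lug inside blocks it at about 0.3 unless the knob is pushed down more than 7 mm all the while it turns between 0.3 and 0.9; beyond about 0.95 it may spring up again, and it then stays turned. Turns easily (about 0.05 N m). The shutter follows: 20 mm per rad; the slot is free from about 1.0 rad.
- rest: Timber rest, fixed: block 90 (x) x 70 (y) x 72 mm high with a pocket 41 x 15 mm right through from its top, long along x. Origin: centre of its underside. It stands to the left or the right of the reader.
- gauge: Polished steel bolt gauge, about 0.4 kg (varies), standing blade down in the rest's pocket. Origin: centre of the underside of its shoulder, which lies on the rest's top (72 mm above the bench). Shoulder 56 (x) x 30 (y) x 6 mm, just above the origin. Grip above it: bar 40 (x) x 16 (y) mm, 50 mm tall, from 6 to 56 mm above the origin. Blade below: 36 (x) x 10 (y) mm for 42 mm, then tapering over 12 mm to 26 x 4 mm at its tip, 54 mm below the origin. z is up.
- coupler: Bystander: loose swivel scaffold coupler of galvanised steel, about 75 x 135 x 63 mm, 1 kg, on the other side of the reader from the rest. Origin: centre of its underside.
- marker: Bystander: red steel marker block 60 x 40 x 30 mm. Origin: centre of its underside.
- cap: Bystander: blue plastic cap, 54 mm across, 24 mm high. Origin: centre of its underside.
- ring_gauge: Bystander: steel ring gauge lying flat, 64 mm across, 16 mm high, with a 24 mm hole. Origin: centre of its underside.
- spanner: Bystander: steel spanner 200 mm long lying on the bench. Origin: under its middle.
- bolt: Bystander: bolt standing on its head, 34 mm across, 72 mm high. Origin: centre of its underside.
- tin: Bystander: low steel tin, 72 mm across, 55 mm high. Origin: centre of its underside.
Not all that is in view belongs to the job. Leave any brown look-alike of the gauge alone.

How it is judged:
On the way, in this order (a step that is already met when the one before it is completed fails the run):
1. the selector knob is turned past its lug while pressed down (value of joint selector_press above 0.0055 m and value of joint selector_turn above 0.45 rad), for 0.05 s.
2. the selector is turned clockwise to its end (value of joint selector_turn above 1.05 rad), for 0.2 s.
At the end, for the whole second after the job is handed in: Selector turned past 1.05 rad; gauge gripped (finger force over 3 N), under 20 mm/s, upright within 0.12 rad, in line with the slot within 0.15 rad, centre within 6 mm of the slot's in plan, and shoulder underside 2 to 27 mm above the plate (at least 27 mm of blade inside) (value of joint selector_turn above 1.05 rad and horizontal distance between gauge and window below 0.006 m and z of gauge in the frame of window between 0.002 and 0.027 m and angle between the z axis of gauge and the z axis of window, either way round below 0.12 rad and angle between the x axis of gauge and the x axis of window, either way round below 0.15 rad and contact force between the fingers and gauge above 3 N and linear speed of gauge below 0.02 m/s); the arm keeps its last pose, push and grip.
It fails at once if a bystander is pushed more than 30 mm from its place (distance of any of coupler, marker, cap, ring_gauge, spanner, bolt, tin from where it was at the start of the episode above 0.03 m).
It also fails if it takes over 59 s, if anything falls off the work surface, if the arm or the gripper's body presses on something with over 40 N, if the wrist force passes 120 N, or if a joint passes its speed limit or range.

ROBOT

A 6-joint arm with a two-finger parallel gripper is mounted at the origin on the work surface. World frame = base frame: x ahead of the robot, y to its left, z up, the work surface at z = 0. Lengths are in m, angles in rad, forces in N, time in s.
With the tool pointing down it reaches from about 0.275 to 0.775 m from the base axis. Payload 14.6 kg.
Tool frame: the origin (TCP) lies at the very end of the fingers, on their centre line; the grasp point (between the pads) lies 19 mm behind it; z points along the fingers, y is the line along which they close (so a half turn about z gives the same grasp; the last joint's range is limited). The gripper opens to 85 mm and grips with 20 to 120 N. Pads are 22 mm wide; open, the fingers measure 114 mm over their backs; the gripper's body (76 mm by 85 mm) begins 54 mm behind the grasp point. The pads swing forward as they close: fully open they stand 13 mm farther back than shut.
Start: joints at [1.01, 0.263, -0.048, 1.259, 0, 1.415], TCP at [0.207, 0.482, 0.231] pointing down, gripper open.
Joint ranges: [-2.65, 2.65], [-0.89, 1.7], [-1.18, 1.37], [-2.13, 2.11], [-1.35, 1.29], [-3.14, 3.14]. Speed limits (rad/s): [1.89, 1.89, 2.57, 2.79, 3.14, 3.14].

INTERFACE

Orientations are given as a unit quaternion [w, x, y, z].
In Python, from station import ctrl gives the robot as it stands.
- The arm moves only by the tool send_rows, never from a script. Its argument "series" is a list of rows, each a list of 5 numbers: the opening, from 0 (shut) to 1 (fully open), then the shift along the tool's x, y, z in m, then the turn about the tool's z in rad. In form: [[gripper, x, y, z, twist], ...]. A call has 1 to 5 rows; each row is the pose to reach, as a shift and turn from the pose commanded when the call began, along the tool's axes at that moment; what a row does not reach only later rows make up. A row lasts 1/10 s, in which the tool goes at most 50 mm and 8.59 degrees, less where a joint would pass 70% of its speed; a pose out of reach is approached as far as the arm can. A call with a gripper value outside its range is refused whole. The fingers move at their own pace and stop on an object; "newtons" is the grip in N (left out, the last holds). Time passes only in rows, so rows that repeat a pose let the fingers close. It gives the time, the measured TCP pose, the force, the opening and the grip force at its end, in the units of the state.
- ctrl.observe(): the state, without advancing time (a new reading comes with each control period).
- ctrl.camera(name): name is "scene" or "side" or "wrist"; returns (picture, depth): 400x640x3 uint8, blue, green, red; 400x640 float32, m along the optical axis (not along the pixel's ray), 0 where there is no reading.
- ctrl.get_calibration(name): a dict with "fx", "fy", "cx", "cy" (pixels), "world_to_cam" (4x4, takes a point from world to camera coordinates). Camera axes: x right, y down, z forward; pixel columns grow to the right and rows downward; lengths in m; the calibration is good to about 2 mm. A picture is of the moment at which its call begins: read the wrist's pose just before it. get_calibration takes no time and is no camera call; for the wrist camera it gives the pose at the moment of the call.
- ctrl.close_job(): hands the job in; it is judged then, once.
Trained networks look in the newest picture that a camera, given by its name, has taken for a name from the list of things; names that differ only in an ending like _2 or _b are one class to them, and where a whole thing is asked for, a point or a joint stands for the part that bears it (a point fixed in the world has none). Each returns a list of dicts, best first, with "confidence" (0 to 1); they miss things now and then, are a little off and sometimes report something else, mostly with a low value. They report only what shows in the picture. A call takes as long as a camera call. They do not tell look-alikes from the thing itself.
- ctrl.masks_of(camera, query): "mask" (400x640 bool, what is visible of it) and "point" ([column, row] in pixels, amid what is visible of it).
- ctrl.pinpoint(camera, query): "point" ([column, row] in pixels: a listed point, or the origin of a listed thing).
The state is a dict: "t": time; "joint_positions": joint angles; "qd": joint speeds; "joint_efforts": joint torques, N m; "eef_pos": TCP position; "ee_rot": TCP orientation; "ft_force": force on the tool from outside, world axes, zero at the start; "moment": the same for the moment, N m; "opening": finger opening in m; "grasp_force": force on a finger pad.
Only numpy, scipy, OpenCV 4.12 (cv2) and the standard library are available. Lean on these libraries where they do the work, as an engineer would, in place of code of your own. Each camera call takes 0.05 s, during which the arm holds its last target. There are 200 camera calls.

## Working session

There is one attempt and no reset: what is moved stays moved. The work goes in short steps, Python scripts to look and compute and a tool call to move; the robot and the scene stay as the last step left them, time stands still between calls to the robot, and variables do not carry over. Pictures are saved under pics/ and viewed, at most 10 in all, crops included, and the job is handed in when it is done.

Besides the shell and the picture viewer there is one more tool, called after "Request:" as name([rows], argument=value, ...), one row to a line, values as JSON. send_rows: Moves the arm, as the interface text tells. Its arguments: {"type":"object","properties":{"series":{"type":"array"},"newtons":{"type":"number"}},"required":["series"]}

```bash
mkdir -p pics; ls; cat > h.py <<'E'
import numpy as np, cv2
from station import ctrl
def deproj(cam,uv,d):
    c=ctrl.get_calibration(cam); p=np.array([(uv[0]-c['cx'])/c['fx']*d,(uv[1]-c['cy'])/c['fy']*d,d,1])
    return (np.linalg.inv(c['world_to_cam'])@p)[:3]
def at_z(cam,uv,z):
    c=ctrl.get_calibration(cam); M=np.linalg.inv(c['world_to_cam'])
    r=M[:3,:3]@np.array([(uv[0]-c['cx'])/c['fx'],(uv[1]-c['cy'])/c['fy'],1]); o=M[:3,3]
    return o+r*(z-o[2])/r[2]
def cloud(cam,d):
    c=ctrl.get_calibration(cam); M=np.linalg.inv(c['world_to_cam'])
    v,u=np.mgrid[:400,:640]; P=np.stack([(u-c['cx'])/c['fx']*d,(v-c['cy'])/c['fy']*d,d],-1)
    W=P@M[:3,:3].T+M[:3,3]; W[d<=0]=np.nan; return W
E
python3 - <<'E'
from h import *
s=ctrl.observe(); print(s)
ims=[]
for cam in ('scene','side'):
    im,d=ctrl.camera(cam); cv2.imwrite(f'pics/{cam}0.png',im)
    W=cloud(cam,d)
    np.savez(f'{cam}0.npz',im=im,d=d,W=W)
    for q in ['window','selector_grip','gauge','reader','rest','coupler','tin','bolt','marker','cap','ring_gauge','spanner']:
        r=ctrl.pinpoint(cam,q)
        z={'window':.095,'selector_grip':.139,'gauge':.072}.get(q,0)
        print(cam,q,[(np.round(x['point']).tolist(),round(x['confidence'],2),at_z(cam,x['point'],z).round(3).tolist()) for x in r[:3]])
E
```

```text
pics
{'t': 0.0, 'joint_positions': array([ 1.00967522e+00,  2.63532797e-01, -4.89741297e-02,  1.25940656e+00,
        5.99701940e-06,  1.41547888e+00]), 'qd': array([ 1.26922780e-03,  1.10485799e-03, -3.50071107e-04,  4.33659162e-05,
       -1.39715547e-03,  2.19275756e-04]), 'joint_efforts': array([-3.30209768e-03, -6.37621379e+01,  3.84562862e+01,  1.35221140e-02,
       -2.98934219e-04, -2.17167178e-05]), 'eef_pos': array([0.20710037, 0.48210467, 0.23080634]), 'ee_rot': array([-1.98650346e-04,  2.01512444e-01,  9.79485795e-01, -5.22071678e-04]), 'ft_force': array([ 0.39097464, -0.10817452, -0.02533121]), 'moment': array([ 0.04465054,  0.01672232, -0.02503024]), 'grasp_force': 0.0, 'opening': 0.08552272552666658}
scene window [([304.0, 176.0], 0.7, [0.543, 0.063, 0.095])]
scene selector_grip [([287.0, 202.0], 0.52, [0.558, -0.067, 0.139])]
scene gauge [([221.0, 276.0], 0.79, [0.493, -0.314, 0.072]), ([182.0, 265.0], 0.7, [0.383, -0.337, 0.072]), ([255.0, 311.0], 0.68, [0.621, -0.352, 0.072])]
scene reader []
scene rest [([223.0, 286.0], 0.79, [0.486, -0.319, 0.0]), ([381.0, 152.0],
[... 815 characters left out ...]
ide reader []
side rest [([362.0, 169.0], 0.91, [0.498, -0.298, 0.0]), ([336.0, 160.0], 0.61, [0.582, -0.344, 0.0])]
side coupler [([349.0, 303.0], 0.83, [0.479, 0.283, 0.0]), ([365.0, 145.0], 0.35, [0.501, -0.472, 0.0])]
side tin [([246.0, 195.0], 0.65, [0.791, -0.083, 0.0])]
side bolt [([232.0, 234.0], 0.57, [0.774, 0.101, 0.0])]
side marker [([261.0, 277.0], 0.61, [0.667, 0.236, 0.0]), ([335.0, 161.0], 0.5, [0.583, -0.336, 0.0]), ([348.0, 301.0], 0.26, [0.483, 0.277, 0.0])]
side cap [([310.0, 172.0], 0.5, [0.646, -0.247, 0.0])]
side ring_gauge [([225.0, 310.0], 0.69, [0.71, 0.342, 0.0]), ([351.0, 306.0], 0.34, [0.476, 0.289, 0.0])]
side spanner [([278.0, 161.0], 0.48, [0.755, -0.3, 0.0])]
```

View pics/scene0.png

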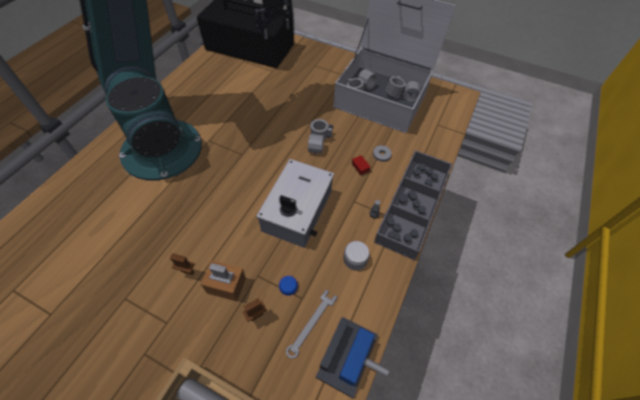

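View pics/side0.png

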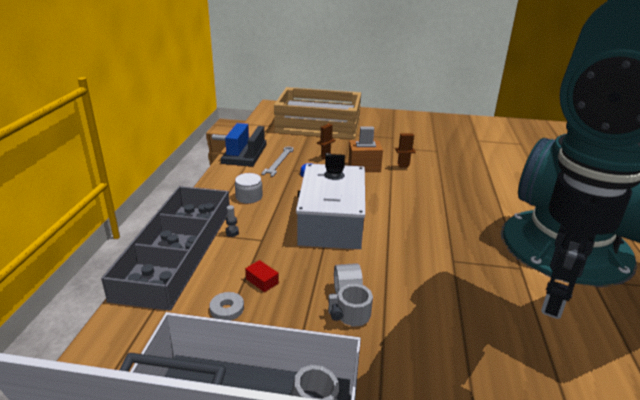

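The scene picture shows the reader at about (298,200), with its slot at (304,179) and knob at (288,203). The steel gauge stands in the rest at (223,278), with brown look-alikes at (182,264) and (255,311). Next: yaws from the depth.

```bash
python3 - <<'E'
from h import *
from scipy.spatial.transform import Rotation as R
for cam in('scene','side'):
    W=np.load(cam+'0.npz')['W']
    for n,c,zr,r in(('plate',(.55,0),(.088,.102),.17),('rest',(.495,-.305),(.066,.079),.075),('knobtop',(.558,-.06),(.13,.16),.06),('gaugetop',(.495,-.305),(.11,.14),.06)):
        m=(W[...,2]>zr[0])&(W[...,2]<zr[1])&(np.hypot(W[...,0]-c[0],W[...,1]-c[1])<r)
        P=W[m][:,:2].astype(np.float32)
        if len(P)<8: print(cam,n,len(P));continue
        b=cv2.minAreaRect(P); print(cam,n,len(P),np.round(b[0],3),np.round(b[1],3),round(b[2],1),'z',np.median(W[m][:,2]).round(3))
s=ctrl.observe();print(R.from_quat(np.roll(s['ee_rot'],-1)).as_matrix().round(3))
print(np.array(ctrl.get_calibration('wrist')['world_to_cam']).round(3))
E
```

```text
scene plate 3031 [ 0.553 -0.004] [0.152 0.234] 4.3 z 0.096
scene rest 650 [ 0.495 -0.313] [0.091 0.072] 12.3 z 0.073
scene knobtop 144 [ 0.559 -0.065] [0.048 0.016] 6.6 z 0.15
scene gaugetop 140 [ 0.495 -0.314] [0.042 0.016] 11.5 z 0.128
side plate 3038 [ 0.552 -0.006] [0.15  0.238] 4.1 z 0.096
side rest 297 [ 0.492 -0.311] [0.09  0.077] 12.2 z 0.073
side knobtop 203 [ 0.556 -0.062] [0.047 0.018] 0.1 z 0.144
side gaugetop 113 [ 0.493 -0.312] [0.039 0.022] 9.9 z 0.123
[[-0.919  0.395  0.   ]
 [ 0.395  0.919 -0.   ]
 [-0.    -0.    -1.   ]]
[[ 0.395  0.919 -0.001 -0.525]
 [ 0.876 -0.377  0.301 -0.039]
 [ 0.276 -0.119 -0.954  0.38 ]
 [ 0.     0.     0.     1.   ]]
```

Request:
send_rows([
  [1,-0.04,-0.027,0,0],
  [1,-0.08,-0.054,0,0],
  [1,-0.12,-0.081,0,0],
  [1,-0.16,-0.108,0,0],
  [1,-0.2,-0.135,0,0],
])

```text
t: 1.8
eef_pos: [0.3383, 0.2777, 0.2315]
ee_rot: [0.0, 0.201, 0.98, 0.0]
ft_force: [1.3, 1.3, 0.1]
opening: 0.0855
grasp_force: 0.0
```

Request:
send_rows([
  [1,-0.04,-0.027,0,0],
  [1,-0.08,-0.054,0,0],
  [1,-0.12,-0.081,0,0],
  [1,-0.16,-0.108,0,0],
  [1,-0.2,-0.135,0,0],
])

```text
t: 2.3
eef_pos: [0.469, 0.0744, 0.2315]
ee_rot: [0.0, 0.202, 0.979, 0.0]
ft_force: [0.7, 1.4, -0.0]
opening: 0.086
grasp_force: 0.0
```

Request:
send_rows([
  [1,-0.04,-0.027,0,-0.14],
  [1,-0.08,-0.054,0,-0.28],
  [1,-0.12,-0.081,0,-0.42],
  [1,-0.138,-0.094,0,-0.49],
  [1,-0.138,-0.094,0,-0.49],
])

```text
t: 2.8
eef_pos: [0.5591, -0.067, 0.2305]
ee_rot: [-0.0, -0.042, 0.999, -0.0]
ft_force: [-0.3, 0.7, 0.5]
opening: 0.0857
grasp_force: 0.0
```

```bash
cat >> h.py <<'E'
from scipy.spatial.transform import Rotation as R
def pose():
    s=ctrl.observe(); M=R.from_quat(np.roll(s['ee_rot'],-1)).as_matrix()
    return s,s['eef_pos'],M
def rect(W,c,zr,r):
    m=(W[...,2]>zr[0])&(W[...,2]<zr[1])&(np.hypot(W[...,0]-c[0],W[...,1]-c[1])<r)
    if m.sum()<8: return None
    P=W[m]; b=cv2.minAreaRect(P[:,:2].astype(np.float32)); return m.sum(),np.round(b[0],4),np.round(b[1],4),round(b[2],1),np.median(P[:,2]).round(4)
def yaw_y(M): return np.degrees(np.arctan2(M[1,1],M[0,1]))
E
python3 - <<'E'
from h import *
s,p,M=pose(); print(s['t'],p,yaw_y(M),s['joint_positions'].round(2),M.round(3).tolist())
im,d=ctrl.camera('wrist'); cv2.imwrite('pics/w1.png',im); W=cloud('wrist',d)
for q in('window','selector_grip'):
    print(q,[(x['point'],x['confidence'],at_z('wrist',x['point'],.095 if q=='window' else .139)) for x in ctrl.pinpoint('wrist',q)])
print(rect(W,(.557,-.065),(.135,.16),.05)); print(rect(W,(.553,-.005),(.09,.1),.17))
E
```

```text
2.8 [ 0.55906469 -0.06702491  0.23048256] 94.77706780887205 [-0.26  0.33  0.05  1.29 -0.   -0.35] [[-0.997, -0.083, -0.0], [-0.083, 0.997, -0.0], [0.0, -0.0, -1.0]]
window [([449.6, 189.9], 0.72, array([0.5476048 , 0.05582894, 0.095     ])), ([595.0, 297.3], 0.57, array([0.65323182, 0.2370701 , 0.095     ]))]
selector_grip [([327.0, 203.8], 0.97, array([ 0.5569209, -0.0612637,  0.139    ]))]
(np.int64(1097), array([ 0.5557, -0.0635]), array([0.0476, 0.0136]), 4.6, np.float64(0.1509))
(np.int64(34105), array([ 0.5519, -0.0035]), array([0.1505, 0.231 ]), 4.4, np.float64(0.0952))
```

View pics/w1.png

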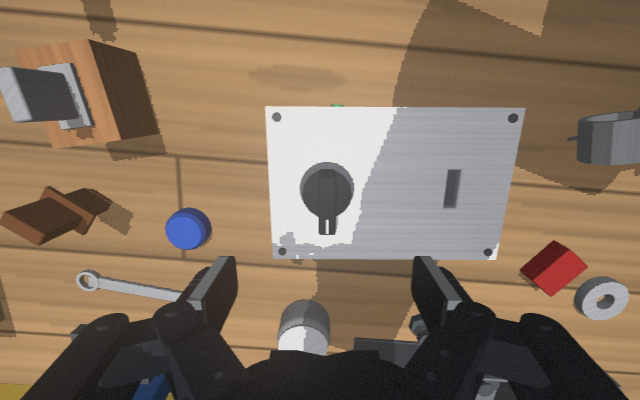

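The wrist view shows the knob's bar at (327,205), aligned with the tool, and the slot at (451,189). Next: descend, then grip.

Request:
send_rows([
  [0.7,0.0027,0.0037,0.04,0],
  [0.7,0.0027,0.0037,0.08,0],
  [0.7,0.0027,0.0037,0.105,0],
  [0.7,0.0027,0.0037,0.109,0],
  [0.7,0.0027,0.0037,0.109,0],
], newtons=60)

```text
t: 3.45
eef_pos: [0.5546, -0.0602, 0.1228]
ee_rot: [-0.0, -0.042, 0.999, 0.0]
ft_force: [0.7, -0.5, 1.4]
opening: 0.0597
grasp_force: 0.0
```

Request:
send_rows([
  [0,0,0,0,0],
  [0,0,0,0,0],
  [0,0,0,0,0],
  [0,0,0,0,0],
  [0,0,0,0,0],
], newtons=60)

```text
t: 3.95
eef_pos: [0.5558, -0.0637, 0.1235]
ee_rot: [0.001, -0.041, 0.999, -0.003]
ft_force: [-0.4, -17.4, 3.5]
opening: 0.0127
grasp_force: 60.7
```

Request:
send_rows([
  [0,-0.001,-0.0035,0,0],
  [0,-0.001,-0.0035,0.004,0],
  [0,-0.001,-0.0035,0.008,0],
  [0,-0.001,-0.0035,0.011,0],
  [0,-0.001,-0.0035,0.011,0],
])

```text
t: 4.45
eef_pos: [0.556, -0.0646, 0.1122]
ee_rot: [0.0, -0.042, 0.999, -0.0]
ft_force: [-5.5, -0.3, 8.5]
opening: 0.0128
grasp_force: 61.8
```

```bash
python3 - <<'E'
from h import *
s,p,M=pose(); print(s['t'],p,yaw_y(M),s['ft_force'],s['moment'],s['opening'],s['grasp_force'],s['joint_positions'].round(2))
E
```

```text
4.45 [ 0.55597441 -0.06456524  0.11219754] 94.80478485924557 [-5.541022   -0.26111202  8.47625098] [ 0.01138846  0.99162101 -0.02096429] 0.01281768827824685 61.77167057991028 [-0.26  0.38 -0.2   0.99 -0.   -0.34]
```

Request:
send_rows([
  [0,0,0,0,0.13],
  [0,0,0,0,0.26],
  [0,0,0,0,0.39],
  [0,0,0,0,0.52],
  [0,0,0,0,0.65],
])

```text
t: 4.95
eef_pos: [0.5563, -0.0644, 0.1122]
ee_rot: [0.0, 0.282, 0.959, 0.0]
ft_force: [-4.6, 0.5, 8.9]
opening: 0.0131
grasp_force: 61.8
```

Request:
send_rows([
  [0,0,0,0,0.13],
  [0,0,0,0,0.26],
  [0,0,0,0,0.39],
  [0,0,0,0,0.5],
  [0,0,0,0,0.54],
])

```text
t: 5.45
eef_pos: [0.5566, -0.0643, 0.1123]
ee_rot: [0.001, 0.527, 0.85, 0.0]
ft_force: [-2.3, 2.0, 8.4]
opening: 0.013
grasp_force: 61.8
```

Request:
send_rows([
  [0,0,0,0,0.02],
  [0,0,0,0,0.02],
  [0,0,0,0,0.02],
])

```text
t: 5.75
eef_pos: [0.5566, -0.0643, 0.1123]
ee_rot: [0.001, 0.534, 0.846, 0.0]
ft_force: [-3.3, 2.5, 7.9]
opening: 0.0129
grasp_force: 61.8
```

```bash
python3 - <<'E'
from h import *
s,p,M=pose(); print(s['t'],p,yaw_y(M),s['ft_force'],s['moment'],s['opening'],s['grasp_force'],s['joint_positions'].round(2))
E
```

```text
5.75 [ 0.55661812 -0.06429211  0.11229152] 25.50699766480187 [-3.25011544  2.54923539  7.91567466] [0.35441388 0.32601884 0.07812179] 0.012875613564956579 61.79652214050293 [-0.26  0.38 -0.2   0.98  0.    0.86]
```

Request:
send_rows([
  [0,0,0,-0.005,0],
  [0,0,0,-0.011,0],
  [0.7,0,0,-0.011,0],
  [0.7,0,0,-0.011,0],
  [0.7,0,0,-0.011,0],
])

```text
t: 6.25
eef_pos: [0.5561, -0.0644, 0.122]
ee_rot: [-0.0, 0.534, 0.846, -0.0]
ft_force: [0.4, 0.3, 0.6]
opening: 0.0561
grasp_force: 0.0
```

Request:
send_rows([
  [0.7,0,0,-0.03,0],
  [0.7,0,0,-0.07,0],
  [0.7,0,0,-0.11,0],
  [0.7,0,0,-0.12,0],
])

```text
t: 6.65
eef_pos: [0.5573, -0.0647, 0.246]
ee_rot: [0.002, 0.534, 0.846, 0.001]
ft_force: [-0.1, 0.6, -0.8]
opening: 0.0593
grasp_force: 0.0
```

```bash
python3 - <<'E'
from h import *
s,p,M=pose(); print(s['t'],p,yaw_y(M),s['opening'],M.round(3).tolist())
im,d=ctrl.camera('wrist'); cv2.imwrite('pics/w2.png',im); W=cloud('wrist',d)
print(rect(W,(.557,-.065),(.135,.16),.05)); print(rect(W,(.553,-.005),(.09,.1),.17))
print([(x['point'],x['confidence'],at_z('wrist',x['point'],.095)) for x in ctrl.pinpoint('wrist','window')])
E
```

```text
6.65 [ 0.55728084 -0.06468366  0.24595667] 25.49457982277935 0.05926900032869422 [[-0.43, 0.903, 0.005], [0.903, 0.43, -0.001], [-0.003, 0.004, -1.0]]
(np.int64(976), array([ 0.5564, -0.0647]), array([0.0137, 0.0481]), 25.6, np.float64(0.1503))
(np.int64(35647), array([ 0.552, -0.005]), array([0.1506, 0.2311]), 4.4, np.float64(0.0944))
[([369.3, 64.4], 0.64, array([0.54550387, 0.05447832, 0.095     ]))]
```

View pics/w2.png

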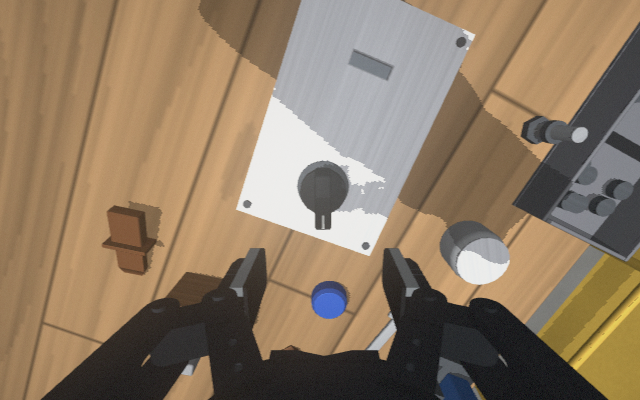

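The view confirms the knob is turned (white line at (323,222), 69° round) and up again, and the slot at (371,65) shows the open hollow. Next: go to the gauge.

Request:
send_rows([
  [1,-0.032,-0.0266,0,-0.14],
  [1,-0.064,-0.053,0,-0.28],
  [1,-0.096,-0.08,0,-0.42],
  [1,-0.128,-0.106,0,-0.56],
  [1,-0.16,-0.133,0,-0.7],
])

```text
t: 7.25
eef_pos: [0.5039, -0.2673, 0.2403]
ee_rot: [-0.001, 0.208, 0.978, 0.001]
ft_force: [1.3, -0.2, -0.3]
opening: 0.0851
grasp_force: 0.0
```

Request:
send_rows([
  [1,-0.003,-0.02,0,-0.14],
  [1,-0.0086,-0.04,0,-0.28],
  [1,-0.0086,-0.0472,0,-0.42],
  [1,-0.0086,-0.0472,0,-0.56],
  [1,-0.0086,-0.0472,0,-0.635],
])

```text
t: 7.75
eef_pos: [0.4927, -0.3126, 0.2401]
ee_rot: [-0.001, -0.107, 0.994, 0.001]
ft_force: [-0.0, -0.0, -0.8]
opening: 0.0856
grasp_force: 0.0
```

Request:
send_rows([
  [1,0,0,0,0],
  [1,0,0,0,0],
])

```text
t: 7.95
eef_pos: [0.493, -0.3123, 0.2411]
ee_rot: [-0.001, -0.103, 0.995, 0.001]
ft_force: [0.2, 0.2, -0.1]
opening: 0.0852
grasp_force: 0.0
```

```bash
python3 - <<'E'
from h import *
s,p,M=pose(); print(s['t'],p,yaw_y(M),s['opening'],M.round(3).tolist())
im,d=ctrl.camera('wrist'); cv2.imwrite('pics/w3.png',im); W=cloud('wrist',d)
print(rect(W,(.495,-.313),(.12,.14),.04)); print(rect(W,(.495,-.313),(.068,.076),.075))
print([(x['point'],x['confidence'],at_z('wrist',x['point'],.072)) for x in ctrl.pinpoint('wrist','gauge')])
E
```

```text
7.95 [ 0.49304679 -0.3123309   0.24105669] 101.84563047114976 0.08520354221149506 [[-0.979, -0.205, -0.001], [-0.205, 0.979, 0.001], [0.001, 0.001, -1.0]]
(np.int64(800), array([ 0.4941, -0.3145]), array([0.0402, 0.0159]), 12.0, np.float64(0.128))
(np.int64(3779), array([ 0.4939, -0.3147]), array([0.0899, 0.07  ]), 12.1, np.float64(0.0722))
[([380.7, 66.0], 0.88, array([ 0.37111604, -0.28254468,  0.072     ])), ([322.1, 180.3], 0.8, array([ 0.49198734, -0.31446258,  0.072     ])), ([248.4, 283.5], 0.56, array([ 0.63331112, -0.37465476,  0.072     ]))]
```

View pics/w3.png

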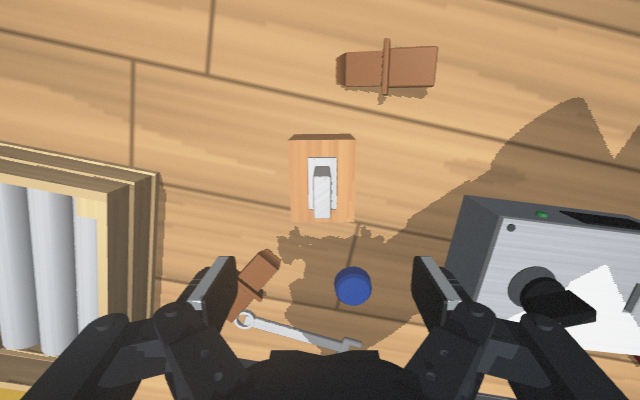

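The gauge is at (322,190) in the rest, between the fingers' lines and aligned with them. The brown look-alikes are at (388,67) and (250,285), clear of the descent.

Request:
send_rows([
  [1,-0.0005,-0.0024,0.04,0],
  [1,-0.0005,-0.0024,0.08,0],
  [1,-0.0005,-0.0024,0.12,0],
  [1,-0.0005,-0.0024,0.15,0],
  [1,-0.0005,-0.0024,0.156,0],
])

```text
t: 8.55
eef_pos: [0.4928, -0.3135, 0.0832]
ee_rot: [-0.002, -0.104, 0.995, 0.002]
ft_force: [-0.1, -0.4, 0.2]
opening: 0.0857
grasp_force: 0.0
```

Request:
send_rows([
  [1,0,0,0,0],
  [0.5,0,0,0,0],
  [0,0,0,0,0],
  [0,0,0,0,0],
  [0,0,0,0,0],
], newtons=60)

```text
t: 9.05
eef_pos: [0.4946, -0.3151, 0.087]
ee_rot: [0.0, -0.104, 0.995, -0.0]
ft_force: [-0.5, -0.0, 0.5]
opening: 0.0282
grasp_force: 0.0
```

Request:
send_rows([
  [0,0,0,0,0],
  [0,0,0,0,0],
  [0,0,0,0,0],
])

```text
t: 9.35
eef_pos: [0.4945, -0.3149, 0.0867]
ee_rot: [0.0, -0.104, 0.995, -0.0]
ft_force: [-0.5, 1.3, 6.1]
opening: 0.0155
grasp_force: 58.6
```

Request:
send_rows([
  [0,0,0,-0.02,0],
  [0,0,0,-0.06,0],
  [0,0,0,-0.1,0],
  [0,0,0,-0.14,0],
  [0,0,0,-0.18,0],
], newtons=80)

```text
t: 9.85
eef_pos: [0.4939, -0.3145, 0.2676]
ee_rot: [-0.0, -0.104, 0.995, 0.0]
ft_force: [1.0, -1.4, -4.7]
opening: 0.0152
grasp_force: 78.9
```

Request:
send_rows([
  [0,0,0,0,0],
  [0,0,0,0,0],
])

```text
t: 10.05
eef_pos: [0.4943, -0.3149, 0.2659]
ee_rot: [0.0, -0.104, 0.995, -0.0]
ft_force: [0.8, 0.8, -5.6]
opening: 0.0148
grasp_force: 79.2
```

```bash
python3 - <<'E'
from h import *
s,p,M=pose(); print(s['t'],p,yaw_y(M),s['opening'],s['grasp_force'],s['ft_force'],s['moment'])
d=np.array([.5473,.0555,0])-p; print(d, (M.T@d).round(4))
E
```

```text
10.05 [ 0.49434451 -0.31491389  0.26592947] 101.98355662759252 0.014812431219351527 79.22461152076721 [ 0.81048626  0.77269883 -5.64106476] [0.08054299 0.03561989 0.00057822]
[ 0.05295549  0.37041389 -0.26592947] [-0.1287  0.3514  0.2659]
```

Request:
send_rows([
  [0,-0.014,0.039,0,0],
  [0,-0.028,0.078,0,0],
  [0,-0.042,0.117,0,0],
  [0,-0.056,0.156,0,0],
  [0,-0.07,0.195,0,0],
])

```text
t: 10.55
eef_pos: [0.5214, -0.1077, 0.2642]
ee_rot: [-0.001, -0.104, 0.995, 0.001]
ft_force: [1.2, -0.6, -4.2]
opening: 0.015
grasp_force: 79.8
```

Request:
send_rows([
  [0,-0.014,0.039,0,0.03],
  [0,-0.028,0.078,0,0.06],
  [0,-0.042,0.117,0,0.1],
  [0,-0.056,0.15,0,0.132],
  [0,-0.0587,0.1564,0,0.132],
])

```text
t: 11.05
eef_pos: [0.5466, 0.0589, 0.2641]
ee_rot: [-0.002, -0.04, 0.999, 0.001]
ft_force: [-0.3, -0.6, -4.3]
opening: 0.0148
grasp_force: 80.3
```

Request:
send_rows([
  [0,0,0,0,0],
  [0,0,0,0,0],
  [0,0,0,0,0],
])

```text
t: 11.35
eef_pos: [0.547, 0.0545, 0.2658]
ee_rot: [-0.0, -0.038, 0.999, -0.0]
ft_force: [0.0, -0.1, -4.2]
opening: 0.0154
grasp_force: 80.2
```

```bash
python3 - <<'E'
from h import *
s,p,M=pose(); print(s['t'],p,yaw_y(M),s['opening'],s['grasp_force'],s['ft_force'])
im,d=ctrl.camera('wrist'); cv2.imwrite('pics/w4.png',im); W=cloud('wrist',d); np.savez('w4.npz',im=im,d=d,W=W)
print(rect(W,(.556,-.065),(.135,.16),.05)); print(rect(W,(.552,-.005),(.09,.1),.17))
print([(x['point'],x['confidence'],at_z('wrist',x['point'],.095)) for x in ctrl.pinpoint('wrist','window')])
E
```

```text
11.35 [0.54696276 0.05450988 0.26579199] 94.35557544138874 0.015412401834304814 80.15261650085449 [ 0.03438295 -0.06797329 -4.20506375]
(np.int64(949), array([ 0.557 , -0.0646]), array([0.0142, 0.0486]), 25.6, np.float64(0.1508))
(np.int64(24605), array([ 0.5528, -0.0055]), array([0.1503, 0.2311]), 4.7, np.float64(0.0951))
[]
```

View pics/w4.png

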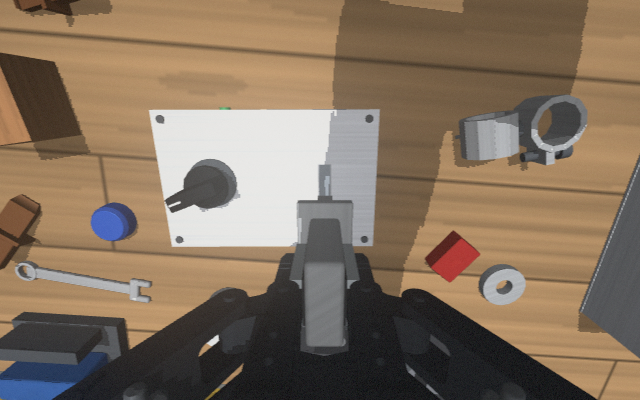

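The slot shows partly at (325,180), ahead of the held gauge. I'll fit its edges from the depth.

```bash
python3 - <<'E'
from h import *
z=np.load('w4.npz'); W=z['W']; im=z['im']
a=np.radians(4.5); Rr=np.array([[np.cos(a),-np.sin(a)],[np.sin(a),np.cos(a)]])
L=(W[...,:2]-[.5475,.055])@Rr   # slot-frame coords by depth
m=(np.abs(L[...,0])<.03)&(np.abs(L[...,1])<.03)&(W[...,2]<.088)
print(m.sum())
v,u=np.nonzero(m); 
# intersect rays with plate top for the slot pixels
Q=np.array([at_z('wrist',(a_,b_),.095)[:2] for a_,b_ in zip(u,v)]); l=(Q-[.5475,.055])@Rr
print('x range',np.percentile(l[:,0],[0,2,50,98,100]).round(4),'y',np.percentile(l[:,1],[0,2,50,98,100]).round(4),'rows',v.min(),v.max(),'cols',u.min(),u.max())
# colour edges on plate rows
g=cv2.cvtColor(im,cv2.COLOR_BGR2GRAY)
for r in (170,176,182,188): print(r,g[r,308:344].tolist())
print(g[155:200,323].tolist())
for r,cs in((176,(318,331)),):
  for c in cs: print(r,c,(at_z('wrist',(c,r),.095)[:2]-[.5475,.055])@Rr)
for r in (163,164,165,166,167): print(r,(at_z('wrist',(324,r),.095)[:2]-[.5475,.055])@Rr)
E
```

```text
249
x range [-0.0182 -0.0182 -0.0064  0.0057  0.0058] y [-0.0055 -0.0055 -0.0001  0.0052  0.0052] rows 165 187 cols 319 329
170 [232, 232, 231, 232, 231, 231, 232, 230, 231, 224, 189, 146, 130, 127, 130, 128, 127, 129, 125, 125, 126, 129, 141, 164, 173, 172, 174, 174, 173, 173, 172, 175, 175, 173, 173, 170]
176 [231, 231, 231, 230, 232, 231, 231, 230, 232, 223, 185, 141, 129, 127, 125, 127, 127, 154, 175, 174, 172, 155, 141, 162, 169, 170, 171, 172, 171, 170, 172, 173, 172, 168, 173, 170]
182 [231, 231, 232, 231, 231, 231, 232, 231, 232, 228, 196, 139, 124, 125, 128, 124, 153, 174, 173, 172, 173, 155, 140, 162, 174, 174, 172, 171, 173, 174, 174, 171, 174, 171, 171, 172]
188 [231, 231, 231, 230, 232, 229, 231, 231, 231, 228, 202, 150, 124, 125, 126, 127, 126, 153, 175, 175, 151, 123, 137, 160, 171, 171, 172, 171, 172, 173, 170, 171, 170, 172, 169, 172]
[230, 231, 231, 231, 231, 231, 232, 231, 230, 202, 128, 127, 130, 129, 127, 128, 129, 127, 125, 127, 126, 127, 128, 126, 124, 123, 125, 124, 125, 127, 125, 123, 126, 127, 129, 127, 129, 126, 126, 124, 116, 98, 94, 94, 93]
176 318 [-0.00637272 -0.00652396]
176 331 [-0.00632993  0.0073207 ]
163 [-2.03059001e-02 -9.03065095e-05]
164 [-1.92455727e-02 -9.36329855e-05]
165 [-1.81831068e-02 -9.69661703e-05]
166 [-0.0171185  -0.00010031]
167 [-0.01605173 -0.00010365]
```

Request:
send_rows([
  [0,-0.0008,0.0005,0.03,0],
  [0,-0.0008,0.0005,0.06,0],
  [0,-0.0008,0.0005,0.085,0],
  [0,-0.0008,0.0005,0.092,0],
  [0,-0.0008,0.0005,0.092,0],
])

```text
t: 11.95
eef_pos: [0.5476, 0.0557, 0.174]
ee_rot: [-0.001, -0.038, 0.999, 0.0]
ft_force: [-0.8, -1.1, -3.7]
opening: 0.0151
grasp_force: 79.9
```

```bash
python3 - <<'E'
from h import *
im,d=ctrl.camera('side'); cv2.imwrite('pics/s5.png',cv2.resize(im[130:260,270:400],None,fx=4,fy=4,interpolation=cv2.INTER_CUBIC))
s,p,M=pose(); print(s['t'],p,yaw_y(M),s['ft_force'],s['moment'])
d=np.array([.5478,.0551,.122])-p; print((M.T@d).round(4))
E
```

```text
12.0 [0.54821372 0.05581907 0.17498122] 94.39431798447839 [ 0.43801245  0.44685    -4.58449509] [-0.03519306  0.02463456 -0.02255156]
[ 0.0005 -0.0007  0.053 ]
```

View pics/s5.png

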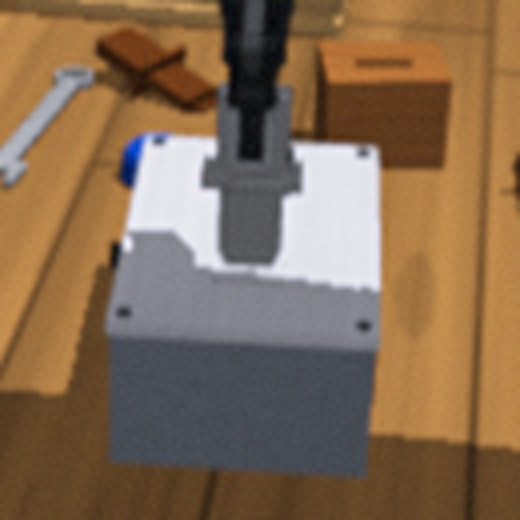

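The blade hangs over the slot. The brown look-alike at crop (155,65) now seems to be lying down, so I'll check that against a fresh scene picture, along with the bystanders' places.

```bash
python3 - <<'E'
from h import *
a=np.load('scene0.npz')['im']; im,d=ctrl.camera('scene')
sl=np.s_[230:340,150:350]; k=dict(fx=3.5,fy=3.5,interpolation=cv2.INTER_CUBIC)
cv2.imwrite('pics/cmp.png',cv2.resize(np.vstack([a[sl],im[sl]])[:,:],None,fx=2.7,fy=2.7,interpolation=cv2.INTER_CUBIC))
for q in['cap','spanner','coupler','tin','marker','gauge']:
    print(q,[(x['point'],round(x['confidence'],2),at_z('scene',x['point'],0).round(3)) for x in ctrl.pinpoint('scene',q)[:3]])
E
```

```text
cap [([288.9, 284.9], 0.69, array([ 0.649, -0.232,  0.   ])), ([289.5, 201.4], 0.27, array([0.514, 0.014, 0.   ]))]
spanner [([309.1, 324.1], 0.77, array([ 0.749, -0.302,  0.   ]))]
coupler [([317.6, 141.8], 0.87, array([0.478, 0.289, 0.   ]))]
tin [([354.4, 261.1], 0.78, array([ 0.785, -0.082,  0.   ]))]
marker [([306.0, 177.0], 0.62, array([0.515, 0.127, 0.   ])), ([358.9, 169.9], 0.59, array([0.664, 0.239, 0.   ]))]
gauge [([306.0, 166.8], 0.71, array([0.495, 0.166, 0.   ])), ([196.7, 251.1], 0.59, array([ 0.355, -0.266,  0.   ])), ([264.2, 336.2], 0.58, array([ 0.659, -0.382,  0.   ]))]
```

View pics/cmp.png

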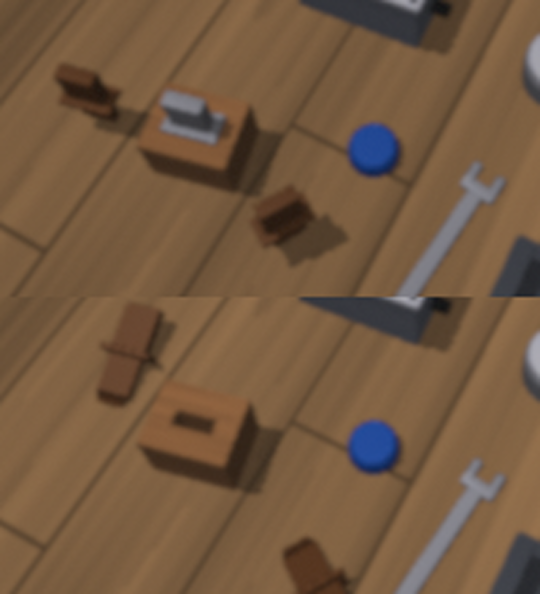

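Both brown pieces had already toppled by themselves: they were lying in the early wrist views, before the arm came near them. The bystanders are in place, so I'll insert the gauge slowly.

Request:
send_rows([
  [0,0.0003,-0.0004,0.008,0],
  [0,0.0003,-0.0004,0.014,0],
  [0,0.0003,-0.0004,0.02,0],
  [0,0.0003,-0.0004,0.026,0],
  [0,0.0003,-0.0004,0.026,0],
])

```text
t: 12.85
eef_pos: [0.5474, 0.0555, 0.1473]
ee_rot: [-0.001, -0.039, 0.999, -0.0]
ft_force: [0.1, -3.0, -5.7]
opening: 0.0148
grasp_force: 80.2
```

Request:
send_rows([
  [0,0,-0.0004,0.004,0],
  [0,0,-0.0004,0.008,0],
  [0,0,-0.0004,0.012,0],
  [0,0,-0.0004,0.012,0],
])

```text
t: 13.25
eef_pos: [0.5475, 0.0554, 0.1357]
ee_rot: [-0.0, -0.039, 0.999, 0.0]
ft_force: [0.5, -2.2, -5.7]
opening: 0.015
grasp_force: 80.2
```

Request:
send_rows([
  [0,0,-0.0005,0.004,0],
  [0,0,-0.0005,0.008,0],
  [0,0,-0.0005,0.013,0],
  [0,0,-0.0005,0.013,0],
  [0,0,-0.0005,0.013,0],
])

```text
t: 13.75
eef_pos: [0.5477, 0.0549, 0.1232]
ee_rot: [-0.0, -0.039, 0.999, 0.0]
ft_force: [-0.4, 0.4, -4.4]
opening: 0.0153
grasp_force: 80.1
```

```bash
python3 - <<'E'
from h import *
im,d=ctrl.camera('side'); W=cloud('side',d); cv2.imwrite('pics/s6.png',cv2.resize(im[130:260,270:400],None,fx=4,fy=4,interpolation=cv2.INTER_CUBIC))
s,p,M=pose(); print(s['t'],p,yaw_y(M),M[2,2],s['ft_force'],s['moment'],s['grasp_force'],abs(s['qd']).max())
im,d=ctrl.camera('wrist'); print(rect(cloud('wrist',d),(.556,-.065),(.135,.16),.05))
E
```

```text
13.8 [0.54783056 0.05488198 0.12333212] 94.42485185067869 -0.9999999978648935 [-0.38790057  0.02478507 -3.90416195] [-0.02536988 -0.00208163  0.04090835] 80.12012600898743 0.003107757709389584
(np.int64(4157), array([ 0.5567, -0.0641]), array([0.0145, 0.0496]), 25.5, np.float64(0.1505))
```

View pics/s6.png

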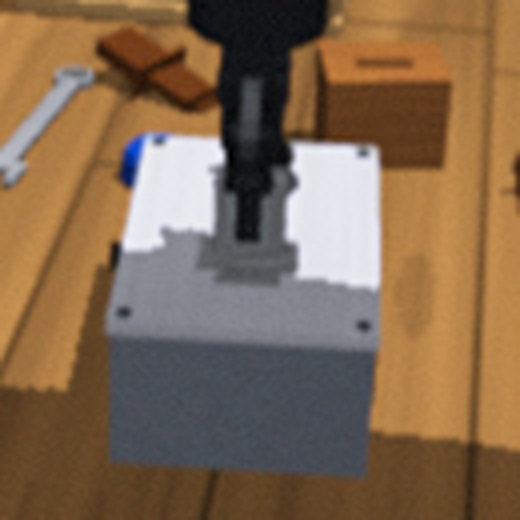

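The blade is in the slot. The shoulder is at crop (247,255), about 13 mm above the plate, with no side load, and the knob is still turned. Time to hand in.

```bash
python3 -c "
from station import ctrl
print(ctrl.close_job())"
```

```text
the job is handed in; nothing more can be done
None
```

I turned the selector to its stop (about 1.2 rad) and handed the job in with the gauge gripped in the slot, its shoulder about 13 mm above the plate; the hand-in gave no verdict, the bystanders I re-checked hadn't moved, and the two brown look-alikes had toppled before the arm came near them.

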